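Ready the bar scale for the garnish cup

ROBOT

A 6-joint arm with a two-finger parallel gripper is mounted at the origin on the work surface; the furniture and walls round the work are solid. World frame = base frame: x ahead of the robot, y to its left, z up, the work surface at z = 0. Lengths are in m, angles in rad, forces in N, time in s.
With the tool pointing down it reaches from about 0.3 to 0.75 m from the base axis. Payload 8.5 kg.
Tool frame: the origin (TCP) lies between the finger pads; the fingertips stand 25 mm ahead of it and the grasp point (between the pads) lies 6 mm ahead of it; z points along the fingers, y is the direction in which the jaws open and shut (so a half turn about z gives the same grasp; the last joint's range is limited). The gripper opens to 85 mm and grips with 20 to 120 N. Pads are 22 mm wide; open, the fingers measure 114 mm over their backs; the gripper's body (76 mm by 85 mm) begins 54 mm behind the grasp point. The pads swing forward as they close: fully open they stand 13 mm farther back than shut.
Start: joints at [-1.373, 0.381, 1.297, -0, 1.464, -0.215], TCP at [0.221, -0.504, 0.256] pointing down, gripper open.
Joint ranges: [-3.11, 3.11], [-0.89, 2.33], [0.22, 2.48], [-1.42, 4.56], [0.17, 2.85], [-2.88, 2.88]. Speed limits (rad/s): [2.39, 2.39, 3.14, 3.14, 3.14, 3.14].

INTERFACE

Orientations are given as a unit quaternion [w, x, y, z].
In Python, from rig import sense, get_image, finish_job gives the robot as it stands.
- The arm moves only by the tool move_arm, never from a script. Its arguments are lists of equal length, an entry for each row: "gripper": the closure in counts, from 0 (fully open) to 255 (shut); "xyz": the shift along the tool's x, y, z in mm, a list of three; "rot": the turn, a rotation vector about the tool's x, y, z in rad, a list of three. A call has 1 to 10 rows; each row is the pose to reach, as a shift and turn from the pose commanded when the call began, along the tool's axes at that moment; what a row does not reach only later rows make up. A row lasts 1/10 s, in which the tool goes at most 50 mm and 8.59 degrees, less where a joint would pass 70% of its speed; a pose out of reach is approached as far as the arm can. A call with a gripper value outside its range is refused whole. The fingers move at their own pace and stop on an object; "squeeze" is the grip in N (left out, the last holds). Time passes only in rows, so rows that repeat a pose let the fingers close. It gives the time, the measured TCP pose, the force and the opening at its end, in the units of the state.
- sense(): the state, without advancing time (a new reading comes with each control period).
- get_image(name): name is "scene" or "top"; returns a dict with "pixels" (384x512x3 uint8, red, green, blue), "z_map" (384x512 float32, m along the optical axis (not along the pixel's ray), 0 where there is no reading), "mtx" (3x3 intrinsics, pixels), "k1" (the pictures are not rectified: a ray, as slopes to the right and down, at radius r is drawn at 1 + k1 r^2 times it, then the intrinsics apply), "eye" and "orientation" of the camera in the world. Camera axes: x right, y down, z forward; pixel columns grow to the right and rows downward; lengths in m; the calibration is good to about 2 mm. A picture is of the moment at which its call begins.
- finish_job(): hands the job in, once; it reports no verdict.
The state is a dict: "t": time; "q": joint angles; "qvel": joint speeds; "joint_efforts": joint torques, N m; "eef_pos": TCP position; "ee_rot": TCP orientation; "force": force on the tool from outside, world axes, zero at the start; "wrist_torque": the same for the moment, N m; "opening": finger opening in m.
Only numpy, scipy, OpenCV 4.12 (cv2) and the standard library are available. Lean on these libraries where they do the work, as an engineer would, in place of code of your own. Each camera call takes 0.05 s, during which the arm holds its last target. There are 200 camera calls.

TASK

With closed fingertips, get the bar scale ready for the cup standing on it: first push down the raised end of its rocker switch until it tips fully over, then push the round key right down so that it stays in (grams), and last press the long bar key right down, keep it there for about a second and let it spring back up to zero the scale. Do not press the square key, and leave the cup, the jigger and the coasters where they stand; nothing is picked up.

Things in the scene. Friction and masses are not known exactly. Their poses are not given: they have to be found in the camera images.
- scale: Grey bar scale fixed to the worktop, 290 (x) x 300 (y) mm, housing top 42 mm up. Origin: centre of underside; x points from control strip (robot side) to weighing plate (steel, 165 x 270 mm, top 56 mm up, centre x = +57), y left. Yaw within 0.35 rad. Four off-white controls in a row at x = -100, y = -99, -33, 33, 99 mm, order varies, each on a black bezel 80 x 56 mm, top 46 mm up, told apart by shape.
- rocker_press (a point): Point to press, straight down: on the rocker's raised near (robot side) half, mid-width, 24 mm from its pivot. Rocker: V seen from the side, 40 mm wide (scale y), 62 mm long (scale x), pivot along scale y in the crease, 55 mm above the worktop. Off: near half rises to the robot at 0.36 rad (this point 63 mm up), far half level. On: near half level at 55 mm, far half raised. Needs about 3 N.
- rocker (a joint): Rocker switch angle, rad: 0 off (near end up), 0.36 fully on (near end down). Starts between 0 and 0.04. Friction holds it where it is left; no spring.
- round_top (a point): Centre of the top of the round key (flat cap 34 mm in diameter), 58 mm above the worktop when up, 12 mm proud of its bezel; moves straight down 6 mm.
- round_key (a joint): Travel of the round (grams) key, m: 0 up, 0.006 fully down. About 2.5 N moves it; it stays where it is pushed, with no spring.
- square_top (a point): Centre of the top of the square key (33 x 33 mm flat cap), 58 mm above the worktop when up. Not to be pressed.
- square_key (a joint): Travel of the square key, m: 0 up, 0.006 down; about 2.5 N moves it and it does not come back.
- bar_top (a point): Centre of the top of the long bar (zero) key, flat, 66 mm long along the scale's x and 20 mm wide, 58 mm above the worktop when up; moves straight down 6 mm.
- bar_key (a joint): Travel of the bar key, m: 0 up, 0.006 fully down. Spring key: about 1 N to start, 4 N fully down; comes back up when let go.
- cup: Plain round cup, 65 mm wide and 57 mm high, loose on the weighing plate behind the controls. Origin: centre of its base. Leave it.
- jigger: Loose steel double-cone bar measure, 43 mm wide and 73 mm high, on the worktop left of the scale. Origin: centre of its base. Leave it.
- coasters: Loose stack of round pulp coasters, 96 mm wide and 13 mm high, on the worktop right of the scale. Origin: centre of its underside. Leave it.

How it is judged:
By the outcome, as a careful person would: the job done as asked, in the order asked, and still so for the second after the job is handed in, with the robot touching nothing.
It also fails if it takes over 40 s, if anything falls off the work surface, if the arm or the gripper's body presses on something with over 40 N, if the wrist force passes 120 N, or if a joint passes its speed limit or range.

## Working session

There is one attempt and no reset: what is moved stays moved. The work goes in short steps, Python scripts to look and compute and a tool call to move; the robot and the scene stay as the last step left them, time stands still between calls to the robot, and variables do not carry over. Pictures are saved under pics/ and viewed, about 8 in all and at most 12, crops included, and the job is handed in when it is done.

Besides the shell and the picture viewer there is one more tool, called after "Call:" as name(argument=value, ...) on one line, values as JSON. move_arm: Moves the arm, as the interface text tells. Its arguments: {"type":"object","properties":{"gripper":{"type":"array"},"xyz":{"type":"array"},"rot":{"type":"array"},"squeeze":{"type":"number"}},"required":["gripper","xyz","rot"]}

```bash
mkdir -p pics; ls
cat > h.py <<'E'
import numpy as np, cv2
from scipy.spatial.transform import Rotation as R
from rig import sense, get_image, finish_job
def rot(o):
    o=np.array(o,float)
    return o if o.shape==(3,3) else R.from_quat(o[[1,2,3,0]]).as_matrix()
def rays(im,uv):
    K=im["mtx"];uv=np.asarray(uv,float).reshape(-1,2)
    d=(uv-[K[0,2],K[1,2]])/[K[0,0],K[1,1]];s=d.copy()
    for _ in range(20): s=d/(1+im["k1"]*(s**2).sum(1,keepdims=True))
    return np.c_[s,np.ones(len(s))]
def plane(im,uv,z):
    r=rays(im,uv)@rot(im["orientation"]).T;e=np.array(im["eye"])
    return e+r*((z-e[2])/r[:,2:3])
def cloud(im):
    h,w=im["z_map"].shape
    uv=np.stack(np.meshgrid(np.arange(w),np.arange(h)),-1).reshape(-1,2)
    p=rays(im,uv)*im["z_map"].reshape(-1,1)
    return (p@rot(im["orientation"]).T+np.array(im["eye"])).reshape(h,w,3)
E
python3 - <<'E'
from h import *
for n in("top","scene"):
    im=get_image(n);print(n,im["eye"],im["orientation"],im["mtx"],im["k1"])
    cv2.imwrite(f"pics/{n}0.png",im["pixels"][:,:,::-1])
    np.save(n+"0.npy",im,allow_pickle=True)
s=sense();print(s)
E
```

```text
pics
top [0.36118058 0.02486679 1.09579906] [-0.08005506  0.72994349 -0.67472051  0.07433659] [[359.17472177   0.         261.39255162]
 [  0.         359.17472177 192.01205554]
 [  0.           0.           1.        ]] 0.023231895026372414
scene [0.00935207 0.42380092 0.67955695] [ 0.19217945 -0.43074985  0.79665777 -0.37796564] [[421.85247522   0.         261.14922874]
 [  0.         421.85247522 189.89926275]
 [  0.           0.           1.        ]] -0.10769962443433363
{'t': 0.1, 'q': array([-1.37327905e+00,  3.81168372e-01,  1.29813783e+00,  3.19600687e-06,
        1.46361766e+00, -2.15318218e-01]), 'qvel': array([ 0.00147631, -0.0014106 , -0.00174483,  0.00011929, -0.00075941,
        0.00049125]), 'joint_efforts': array([ 5.04367403e-03, -4.49220085e+01, -2.31657529e+01, -1.09415453e-04,
        3.66282533e-03,  9.55194537e-06]), 'eef_pos': array([ 0.22060966, -0.5035764 ,  0.25576805]), 'ee_rot': array([-6.65566888e-04,  9.78771212e-01,  2.04954804e-01,  7.51279670e-06]), 'force': array([-0.02404378, -0.35552689, -0.55568667]), 'wrist_torque': array([0.01368753, 0.01797764, 0.01450912]), 'opening': 0.0855067153874113}
```

View pics/top0.png

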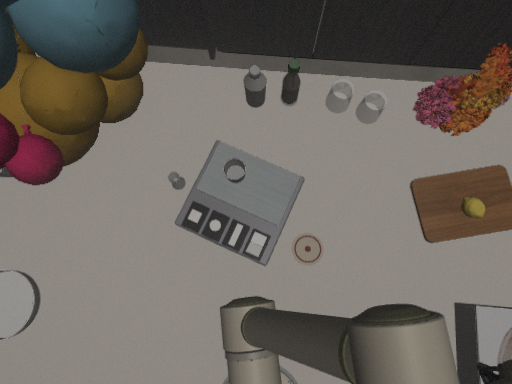

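View pics/scene0.png

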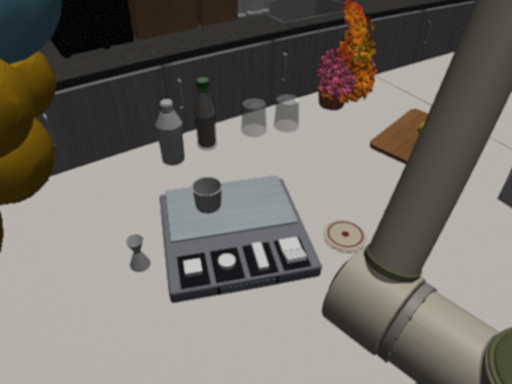

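The top view shows the scale with its controls running left to right: square (195,216), round (215,226), bar (236,234) and rocker (257,243). The cup is at (235,170), the jigger at (176,180) and the coasters at (308,249). The scene view agrees. Next I'll measure the positions.

Run:
```python
from h import *
T=np.load("top0.npy",allow_pickle=True).item();S=np.load("scene0.npy",allow_pickle=True).item()
H=[.058,.058,.058,.057]
for n,im,roi in(("top",T,(170,195,280,265)),("scene",S,(170,232,312,290))):
    x0,y0,x1,y1=roi
    g=im["pixels"].astype(int).min(2).astype(np.uint8)[y0:y1,x0:x1]
    m=(g>125).astype(np.uint8)
    dk=im["pixels"].max(2)[y0:y1,x0:x1]<60
    num,lab,st,c=cv2.connectedComponentsWithStats(m)
    for i in range(1,num):
        if 20<st[i,4]<500:
            uv=c[i]+[x0,y0];print(n,st[i],uv.round(1),plane(im,uv,.058).round(4))
    num,lab,st,c=cv2.connectedComponentsWithStats(dk.astype(np.uint8))
    for i in range(1,num):
        if st[i,4]>60: print(n,"dark",st[i])
    # upscaled crop
    cv2.imwrite(f"pics/{n}crop.png",cv2.resize(im["pixels"][y0-10:y1+10,x0-10:x1+10,::-1],None,fx=5,fy=5,interpolation=cv2.INTER_CUBIC)[:600,:800])
    P=cloud(im)
    # housing+plate footprint by depth
    mm=(P[...,2]>.03)&(P[...,2]<.065)&(np.abs(P[...,0]-.45)<.25)&(np.abs(P[...,1]-.05)<.25)
    mm=cv2.morphologyEx(mm.astype(np.uint8),cv2.MORPH_OPEN,np.ones((3,3)))
    num,lab,st,c=cv2.connectedComponentsWithStats(mm);k=1+st[1:,4].argmax()
    q=P[lab==k];r=cv2.minAreaRect((q[:,:2]*1000).astype(np.float32));print(n,"rect",r,len(q),np.percentile(q[:,2],[5,50,95]))
    # bulk under overhead objects
    print(n,"high pts", [ (P[(P[...,2]>.3)&(np.abs(P[...,0]-.45)<.35)&(P[...,1]>-.1)&(im["z_map"]>0)].min(0)).round(2)] if True else 0)
```

```text
top [ 18  15  14  13 110] [194.4 215.8] [[0.5054 0.2315 0.058 ]]
top [40 25 11 11 93] [214.8 225.1] [[0.4829 0.1693 0.058 ]]
top [ 59  29  14  22 137] [235.3 234.4] [[0.4606 0.1077 0.058 ]]
top [ 76  37  21  24 278] [256.1 243.7] [[0.4388 0.0456 0.058 ]]
top [ 98  43  12  27 174] [275.4 255.1] [[ 0.411  -0.0116  0.058 ]]
top dark [ 12   7  27  30 331]
top dark [ 32  16  27  30 355]
top dark [ 52  25  27  31 289]
top dark [ 73  34  27  31 107]
top rect ((563.0630493164062, 104.85737609863281), (301.55255126953125, 289.49090576171875), 70.72978973388672) 8825 [0.03884969 0.05278128 0.05840064]
top high pts [array([ 0.21, -0.1 ,  0.3 ])]
scene [  1   0  54   9 257] [189.4 234.5] [[0.5828 0.2026 0.058 ]]
scene [136   0   6  12  39] [309.5 235.9] [[ 0.4473 -0.002   0.058 ]]
scene [109   4  28  24 443] [291.5 247.5] [[0.4417 0.0482 0.058 ]]
scene [ 82   9  17  27 265] [259.7 254.2] [[0.4614 0.111  0.058 ]]
scene [ 48  22  18  13 181] [226.3 259.8] [[0.4841 0.173  0.058 ]]
scene [ 13  26  19  16 230] [192.2 265.5] [[0.5064 0.2347 0.058 ]]
scene [ 82  46  60  12 379] [290.7 285.4] [[0.3678 0.1054 0.058 ]]
scene dark [104   9  36  29 265]
scene dark [ 73  11  35  33 513]
scene dark [ 41  16  33  35 611]
scene dark [  7  21  33  36 590]
scene dark [ 34  38 108  20 623]
scene rect ((564.7651977539062, 107.74971008300781), (302.57684326171875, 290.32415771484375), 70.19470977783203) 13446 [0.03900982 0.04736071 0.05798938]
scene high pts [array([ 0.2, -0.1,  0.3])]
```

View pics/topcrop.png

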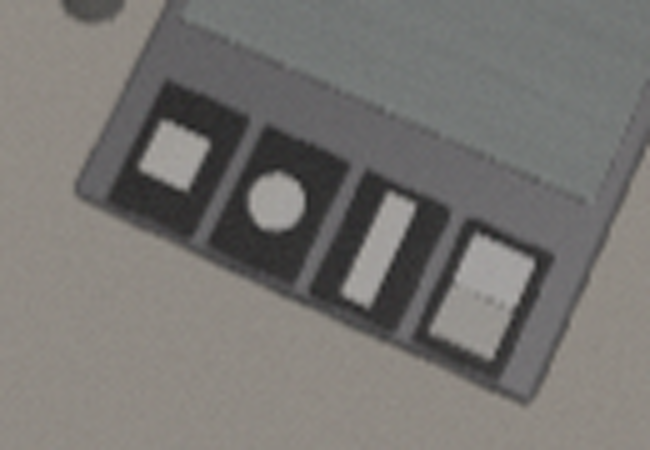

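The crop confirms the order: square, round, bar, rocker at y = +99, +33, -33, -99. The yaw is about -0.343. Next I'll check overhead clearance and work out the approach.

```bash
cat >> h.py <<'E'
YAW=-.343
XA=np.array([np.cos(YAW),np.sin(YAW)]);YA=np.array([-XA[1],XA[0]])
PTS=dict(rocker=np.array([.415,.0545]),round=np.array([.4825,.171]),bar=np.array([.460,.109]))
def shift(name,z):
    s=sense();M=rot(s["ee_rot"]);p=s["eef_pos"]
    d=np.r_[PTS[name],z+.025]-p
    Rt=np.array([[XA[0],-YA[0],0],[XA[1],-YA[1],0],[0,0,-1]])
    # columns: x=XA, y=-YA, z=down
    Rt=np.c_[np.r_[XA,0],np.r_[-YA,0],[0,0,-1]]
    print(name,"t",round(s["t"],2),"tip",(p+M[:,2]*.025).round(4),"xyz mm",(M.T@d*1000).round(1),"rot",R.from_matrix(M.T@Rt).as_rotvec().round(4),"F",s["force"].round(2),"open",round(s["opening"],4))
E
python3 - <<'E'
from h import *
shift("rocker",.12)
for n in("top0","scene0"):
    im=np.load(n+".npy",allow_pickle=True).item();P=cloud(im)
    m=(im["z_map"]>0)&(P[...,2]>.2);m[:,220:]=False;m[200:]=False
    q=P[m];print(n,len(q),q.min(0).round(2),q.max(0).round(2))
T=np.load("top0.npy",allow_pickle=True).item()
print("cup",plane(T,[235,170],.113),"jig",plane(T,[176,180],.073),"coast",plane(T,[308,249],.013))
E
```

```text
rocker t 0.1 tip [ 0.2206 -0.5035  0.2308] xyz mm [ 401.9 -433.1  111.4] rot [-1.300e-03  2.000e-04  7.558e-01] F [-0.02 -0.36 -0.56] open 0.0855
top0 21103 [0.51 0.29 0.2 ] [0.97 0.76 0.67]
scene0 9944 [ 0.62 -0.04  0.2 ] [1.8  0.5  0.53]
cup [[0.63719424 0.12131997 0.113     ]] jig [[0.60440198 0.29488887 0.073     ]] coast [[ 0.43884213 -0.10889965  0.013     ]]
```

Call:
move_arm(gripper=[255,255,255,255,255,255,255,255,255,255], xyz=[[10,-11,0],[40,-43,0],[70,-76,0],[100,-108,0],[130,-140,0],[160,-172,0],[190,-205,0],[220,-237,0],[245,-264,0],[260,-280,0]], rot=[[0,0,0.05],[0,0,0.12],[0,0,0.2],[0,0,0.28],[0,0,0.36],[0,0,0.44],[0,0,0.52],[0,0,0.6],[0,0,0.68],[0,0,0.756]], squeeze=20)

```text
t: 1.1
eef_pos: [0.3466, -0.1406, 0.2563]
ee_rot: [-0.0, 0.985, -0.172, -0.0]
force: [-0.1, -0.3, -0.2]
opening: -0.0001
```

```bash
python3 -c "
from h import *
shift('rocker',.12)"
```

```text
rocker t 1.1 tip [ 0.3466 -0.1406  0.2313] xyz mm [  -1.5 -206.7  111.4] rot [-0.0005  0.0003 -0.0017] F [-0.1  -0.34 -0.17] open -0.0001
```

Call:
move_arm(gripper=[255,255,255,255,255,255,255,255,255], xyz=[[-1,-20,0],[-1,-60,0],[-1,-100,10],[-1,-140,30],[-1,-180,60],[-1,-200,90],[-1,-207,105],[-1,-207,111],[-1,-207,111]], rot=[[0,0,0],[0,0,0],[0,0,0],[0,0,0],[0,0,0],[0,0,0],[0,0,0],[0,0,0],[0,0,0]])

```text
t: 2.0
eef_pos: [0.4149, 0.0521, 0.145]
ee_rot: [0.0, 0.985, -0.171, -0.001]
force: [-0.2, -0.2, -0.2]
opening: 0.0001
```

Run:
```python
from h import *
shift('rocker',.075)
im=get_image("scene");np.save("scene1.npy",im,allow_pickle=True)
cv2.imwrite("pics/scene1.png",cv2.resize(im["pixels"][150:310,150:360,::-1],None,fx=3.5,fy=3.5,interpolation=cv2.INTER_CUBIC))
```

```text
rocker t 2.0 tip [0.4149 0.0521 0.12  ] xyz mm [-0.6 -2.3 45. ] rot [ 0.0004  0.0015 -0.0001] F [-0.2  -0.16 -0.16] open 0.0001
```

View pics/scene1.png

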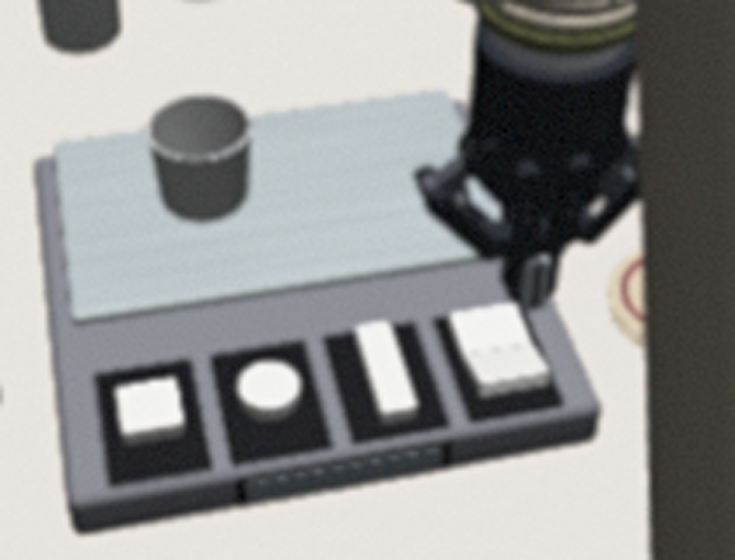

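The tip hangs above the rocker's near half, around crop pixel (530,300). The rocker is raised on the robot side and nothing else is near it. I'll press slowly.

Call:
move_arm(gripper=[255,255,255,255,255,255,255,255,255,255], xyz=[[0,-2,15],[0,-2,35],[0,-2,45],[0,-2,50],[0,-2,54],[0,-2,57],[0,-2,60],[0,-2,62],[0,-2,64],[0,-2,64]], rot=[[0,0,0],[0,0,0],[0,0,0],[0,0,0],[0,0,0],[0,0,0],[0,0,0],[0,0,0],[0,0,0],[0,0,0]])

```text
t: 3.05
eef_pos: [0.416, 0.0541, 0.0812]
ee_rot: [-0.0, 0.985, -0.171, 0.0]
force: [-0.1, 1.1, 0.5]
opening: -0.0
```

Call:
move_arm(gripper=[255,255,255,255], xyz=[[0,0,1],[0,0,2],[0,0,3],[0,0,3]], rot=[[0,0,0],[0,0,0],[0,0,0],[0,0,0]])

```text
t: 3.45
eef_pos: [0.4161, 0.0542, 0.0796]
ee_rot: [0.0, 0.985, -0.171, 0.001]
force: [-5.6, -0.4, 21.3]
opening: 0.0
```

It hit a hard stop at a tip height of 54.6 mm with 21 N, which matches fully on. I'll lift off and look.

Call:
move_arm(gripper=[255,255,255,255,255,255], xyz=[[0,0,-5],[0,0,-20],[0,0,-40],[0,0,-60],[0,0,-65],[0,0,-65]], rot=[[0,0,0],[0,0,0],[0,0,0],[0,0,0],[0,0,0],[0,0,0]])

```text
t: 4.05
eef_pos: [0.4161, 0.0541, 0.1435]
ee_rot: [-0.0, 0.985, -0.171, 0.001]
force: [-0.1, 0.2, -0.6]
opening: 0.0002
```

Run:
```python
from h import *
shift('round',.12)
im=get_image("scene");np.save("scene2.npy",im,allow_pickle=True)
cv2.imwrite("pics/scene2.png",cv2.resize(im["pixels"][200:300,160:330,::-1],None,fx=4.5,fy=4.5,interpolation=cv2.INTER_CUBIC))
```

```text
round t 4.05 tip [0.4161 0.0541 0.1185] xyz mm [  23.2 -132.4   -1.4] rot [-0.0003 -0.0014 -0.0002] F [-0.14  0.17 -0.63] open 0.0002
```

View pics/scene2.png

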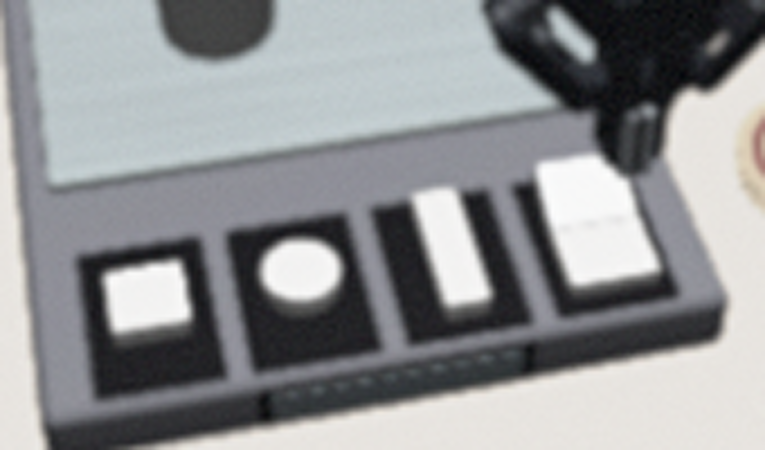

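The rocker has tipped: its near half now lies low at (610,270) and its far half is raised at (590,190). The other keys are up. Next is the round key, travelling at height.

Call:
move_arm(gripper=[255,255,255,255,255,255,255,255], xyz=[[3,-15,0],[9,-50,0],[16,-90,0],[21,-120,0],[23,-132,5],[23,-132,25],[23,-132,45],[23,-132,50]], rot=[[0,0,0],[0,0,0],[0,0,0],[0,0,0],[0,0,0],[0,0,0],[0,0,0],[0,0,0]])

```text
t: 4.9
eef_pos: [0.4804, 0.1701, 0.0906]
ee_rot: [0.001, 0.985, -0.171, -0.003]
force: [-0.4, -0.3, -1.0]
opening: -0.0001
```

Run:
```python
from h import *
shift('round',.052)
im=get_image("scene")
cv2.imwrite("pics/scene3.png",cv2.resize(im["pixels"][200:300,160:330,::-1],None,fx=4.5,fy=4.5,interpolation=cv2.INTER_CUBIC))
```

```text
round t 4.9 tip [0.4803 0.1701 0.0656] xyz mm [ 1.7 -1.6 13.6] rot [ 0.0025  0.0049 -0.0004] F [-0.37 -0.32 -1.  ] open -0.0001
```

View pics/scene3.png

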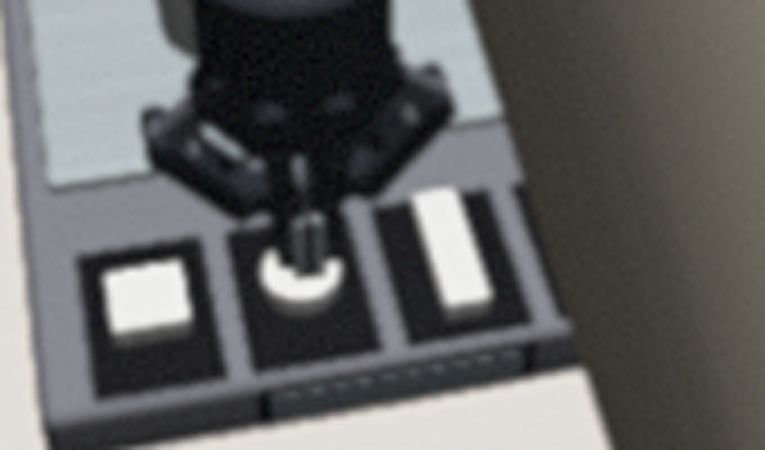

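The fingertips hang over the centre of the round key at (305,265). I'll press down.

Call:
move_arm(gripper=[255,255,255,255,255,255,255,255,255], xyz=[[0,0,2],[0,0,5],[0,0,8],[0,0,10],[0,0,12],[0,0,14],[0,0,15],[0,0,16],[0,0,16]], rot=[[0,0,0],[0,0,0],[0,0,0],[0,0,0],[0,0,0],[0,0,0],[0,0,0],[0,0,0],[0,0,0]])

```text
t: 5.85
eef_pos: [0.482, 0.1707, 0.0772]
ee_rot: [-0.0, 0.985, -0.171, 0.0]
force: [-0.4, 0.4, 0.4]
opening: 0.0001
```

Call:
move_arm(gripper=[255,255,255,255], xyz=[[0,0,1],[0,0,2],[0,0,2.5],[0,0,2.5]], rot=[[0,0,0],[0,0,0],[0,0,0],[0,0,0]])

```text
t: 6.25
eef_pos: [0.482, 0.1708, 0.0768]
ee_rot: [-0.0, 0.985, -0.171, 0.001]
force: [-7.8, -2.3, 25.2]
opening: 0.0006
```

The key bottomed at a tip height of 51.8 mm with 25 N. I'll lift off, work out the move to the bar and check.

Call:
move_arm(gripper=[255,255,255,255,255,255], xyz=[[0,0,-5],[0,0,-20],[0,0,-40],[0,0,-50],[0,0,-50],[0,0,-50]], rot=[[0,0,0],[0,0,0],[0,0,0],[0,0,0],[0,0,0],[0,0,0]])

```text
t: 6.85
eef_pos: [0.4817, 0.1707, 0.1242]
ee_rot: [0.0, 0.985, -0.171, -0.0]
force: [-0.6, 0.0, -0.2]
opening: -0.0003
```

Run:
```python
from h import *
shift('bar',.068)
im=get_image("scene")
cv2.imwrite("pics/scene4.png",cv2.resize(im["pixels"][200:300,160:330,::-1],None,fx=4.5,fy=4.5,interpolation=cv2.INTER_CUBIC))
```

```text
bar t 6.85 tip [0.4816 0.1707 0.0992] xyz mm [ 0.4 65.4 31.2] rot [ 0.0002  0.0007 -0.0002] F [-0.65  0.05 -0.24] open -0.0003
```

View pics/scene4.png

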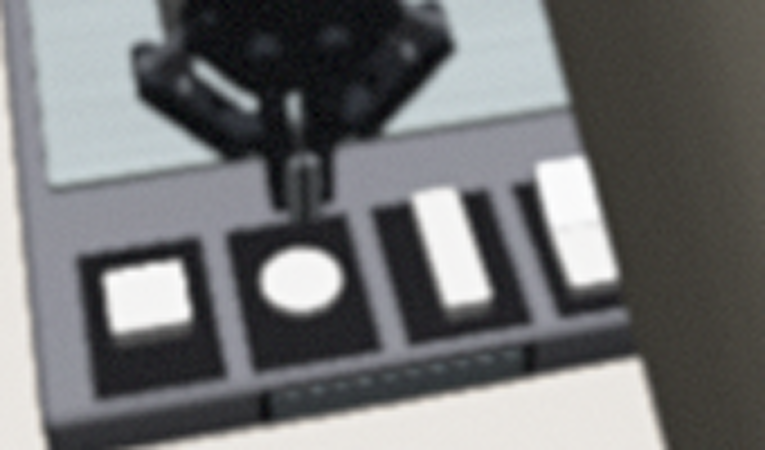

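The round key at (300,280) is now low and stays in. Next I move to the bar and go just above it.

Call:
move_arm(gripper=[255,255,255,255,255,255,255,255], xyz=[[0,15,0],[0,40,0],[0,60,0],[0,65,0],[0,65,15],[0,65,30],[0,65,34],[0,65,34]], rot=[[0,0,0],[0,0,0],[0,0,0],[0,0,0],[0,0,0],[0,0,0],[0,0,0],[0,0,0]])

```text
t: 7.7
eef_pos: [0.4598, 0.1095, 0.0904]
ee_rot: [0.0, 0.985, -0.171, -0.001]
force: [-0.5, 0.2, -0.5]
opening: 0.0002
```

Run:
```python
from h import *
shift('bar',.052)
im=get_image("scene")
cv2.imwrite("pics/scene5.png",cv2.resize(im["pixels"][200:300,160:330,::-1],None,fx=4.5,fy=4.5,interpolation=cv2.INTER_CUBIC))
```

```text
bar t 7.7 tip [0.4598 0.1095 0.0654] xyz mm [ 0.4  0.4 13.4] rot [ 0.0005  0.0015 -0.0002] F [-0.53  0.17 -0.45] open 0.0002
```

View pics/scene5.png

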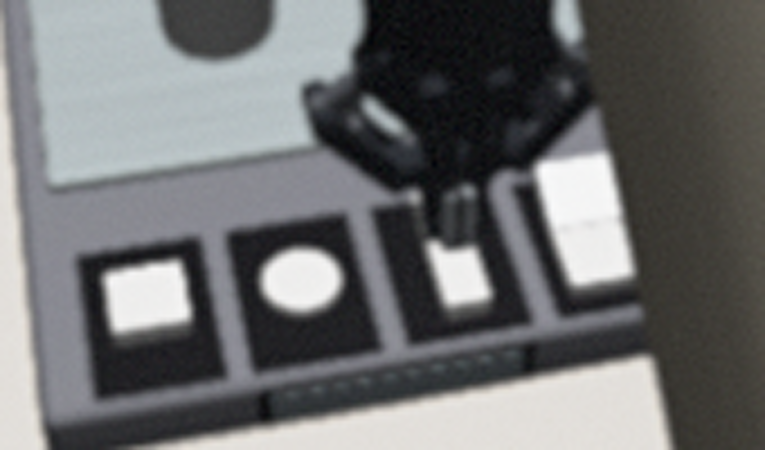

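The tip is over the middle of the bar at (455,235). I'll press and hold.

Call:
move_arm(gripper=[255,255,255,255,255,255,255,255,255], xyz=[[0,0,4],[0,0,8],[0,0,11],[0,0,13.5],[0,0,15.5],[0,0,15.5],[0,0,15.5],[0,0,15.5],[0,0,15.5]], rot=[[0,0,0],[0,0,0],[0,0,0],[0,0,0],[0,0,0],[0,0,0],[0,0,0],[0,0,0],[0,0,0]])

```text
t: 8.65
eef_pos: [0.4603, 0.1096, 0.0767]
ee_rot: [-0.0, 0.985, -0.171, 0.001]
force: [-4.3, -0.3, 19.8]
opening: 0.0001
```

Fully down at 51.7 mm with 20 N (spring plus stop). I'll hold about another 0.6 s, then release and lift.

Call:
move_arm(gripper=[255,255,255,255,255,255,255,255,255,255], xyz=[[0,0,0],[0,0,0],[0,0,0],[0,0,0],[0,0,0],[0,0,-5],[0,0,-20],[0,0,-45],[0,0,-75],[0,0,-100]], rot=[[0,0,0],[0,0,0],[0,0,0],[0,0,0],[0,0,0],[0,0,0],[0,0,0],[0,0,0],[0,0,0],[0,0,0]])

```text
t: 9.65
eef_pos: [0.4599, 0.1095, 0.1765]
ee_rot: [0.0, 0.985, -0.171, 0.0]
force: [0.9, 0.5, 0.9]
opening: 0.0001
```

Call:
move_arm(gripper=[255,255,255,255,255,255,255,255,255], xyz=[[0,0,-20],[0,20,-40],[0,55,-50],[0,95,-50],[0,135,-50],[0,175,-50],[0,205,-50],[0,220,-50],[0,220,-50]], rot=[[0,0,0],[0,0,0],[0,0,0],[0,0,0],[0,0,0],[0,0,0],[0,0,0],[0,0,0],[0,0,0]])

```text
t: 10.55
eef_pos: [0.3855, -0.099, 0.2252]
ee_rot: [0.0, 0.985, -0.172, -0.0]
force: [0.5, 0.7, -0.2]
opening: -0.0
```

Run:
```python
from h import *
s=sense();print(s["t"],s["eef_pos"],s["force"])
im=get_image("scene")
cv2.imwrite("pics/scene6.png",cv2.resize(im["pixels"][165:305,110:370,::-1],None,fx=3,fy=3,interpolation=cv2.INTER_CUBIC))
P=cloud(im);Z=P[...,2]
base=np.array([.4695,.140])
for n,y,dx in(("square",.099,0),("round",.033,0),("bar",-.033,0),("rock near",-.099,-.022),("rock far",-.099,.022)):
    c=base+XA*dx+YA*y;m=(np.hypot(P[...,0]-c[0],P[...,1]-c[1])<.008)
    print(n,np.median(Z[m]).round(4),m.sum())
a=np.load("scene0.npy",allow_pickle=True).item()
d=np.abs(im["pixels"].astype(int)-a["pixels"]).max(2)
for n,(x0,y0,x1,y1) in dict(cup=(190,175,226,215),jig=(122,232,156,274),coast=(320,215,365,255)).items(): print(n,d[y0:y1,x0:x1].max(),np.mean(d[y0:y1,x0:x1]).round(1))
```

```text
10.55 [ 0.38552666 -0.09895554  0.22516873] [ 0.54386706  0.66354761 -0.22376241]
square 0.0568 43
round 0.0514 40
bar 0.0577 39
rock near 0.0539 55
rock far 0.0615 46
cup 36 19.4
jig 36 26.4
coast 138 71.5
```

View pics/scene6.png

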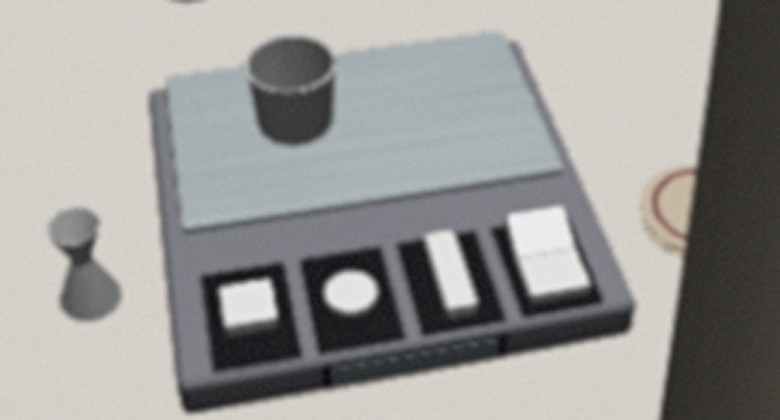

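The final picture shows the rocker on, the round key low at (350,290), and the bar and square keys up. The cup and jigger are in place, and the visible part of the coasters is too. Handing in.

```bash
python3 -c "
from rig import finish_job
print(finish_job())"
```

```text
the job is handed in; nothing more can be done
None
```

I did the three presses in the order asked, with closed fingertips, and handed the job in at about 10.6 s.

| Control | Press | Height after release (camera depth) |
|---|---|---|
| Rocker | Tipped onto its stop at 54.6 mm, 21 N | Near half 54 mm, far half raised to about 61.5 mm |
| Round key | Bottomed at 51.8 mm, 25 N | 51 mm, stays in |
| Bar key | Bottomed at 51.7 mm, 20 N, held about 1 s | 58 mm, sprung back up |

- **Square key:** it was never touched. It read 57 mm against a nominal 58 mm, and I took the 1 mm as depth noise.
- **Cup and jigger:** neither had visibly moved in the last picture.
- **Coasters:** the arm hid part of them, so my image-difference check there tells nothing. The part I could see was in place, and the arm stayed well above them.

No check failed. The arm was clear of everything at hand-in.

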